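# Draw the long screwdriver out of the short-opening drawer

### The arm

A 6-joint arm with a two-finger parallel gripper is mounted at the origin on the work surface. World frame = base frame: x ahead of the robot, y to its left, z up, the work surface at z = 0. Lengths are in mm, angles in rad, forces in N, time in s.
With the tool pointing down it reaches from about 350 to 775 mm from the base axis. Payload 7.3 kg.
Tool frame: the origin (TCP) lies at the very end of the fingers, on their centre line; the grasp point (between the pads) lies bot.grip_point_offset behind it (bot.grip_point_offset is the distance from the TCP to the grasp point, in mm); z points along the fingers, y is the line along which they close (so a half turn about z gives the same grasp; the last joint's range is limited). The gripper opens to 92 mm and grips with 3 to 60 N. Pads are 19 mm wide; open, the fingers measure 130 mm over their backs; the gripper's body (75 mm by 190 mm) begins 47 mm behind the grasp point.
Start: joints at [-1.376, 0.342, 1.524, -0, 1.275, -0.146], TCP at [175.499, -494.818, 226.741] pointing down, gripper open.
Joint ranges: [-2.53, 2.53], [-0.77, 2.02], [0.04, 2.7], [-1, 4.14], [0.28, 2.66], [-3.11, 3.11]. Speed limits (rad/s): [2.57, 2.57, 3.14, 3.14, 3.14, 3.14].

### API

Orientations are given as [roll, pitch, yaw] about the fixed x, y, z axes, in that order (R = Rz(yaw) Ry(pitch) Rx(roll)).
In Python, from plant import bot gives the robot as it stands. The module is installed in compiled form; this text tells all that it offers.
- The arm moves only by the tool carry_out, never from a script. Its argument "plan" is a list of rows, each an object of numbers: "tx", "ty", "tz": the shift along the world's x, y, z in mm; "rx", "ry", "rz": the turn, a rotation vector about the world's x, y, z in rad. A call has 1 to 12 rows; each row shifts and turns the commanded pose from where the row before left it; what a row does not reach is not made up. A row lasts 1/10 s, in which the tool goes at most 50 mm and 8.59 degrees, less where a joint would pass 70% of its speed; a pose out of reach is approached as far as the arm can. A call with a gripper value outside its range is refused whole. "gripper" is the closure, from 0 (fully open) to 1 (shut), set as the call begins (left out, the last holds). The fingers move at their own pace and stop on an object; the grip force is fixed at half the most. Time passes only in rows, so rows that do not move let the fingers close. It gives the time, the measured TCP pose, the force, the opening and the grip force at its end, in the units of the state.
- bot.get_obs(): the state, without advancing time (a new reading comes with each control period).
- bot.capture(name): name is "scene" or "top" or "wrist"; returns the picture (480x640x3 uint8, red, green, blue); there is no depth.
- bot.camera_model(name): a dict with "camera_matrix" (3x3 intrinsics, pixels), "dist" ([k1, k2, p1, p2, k3] as OpenCV has them; the pictures are not rectified), "R" (3x3) and "t" (3): a world point X has camera coordinates R X + t. Camera axes: x right, y down, z forward; pixel columns grow to the right and rows downward; lengths in mm; the calibration is good to about 2 mm. A picture is of the moment at which its call begins: read the wrist's pose just before it. camera_model takes no time and is no camera call; for the wrist camera it gives the pose at the moment of the call.
- bot.close_job(): hands the job in; it is judged then, once.
The state is a dict: "time": time; "joint_positions": joint angles; "dq": joint speeds; "tau": joint torques, N m; "tool_pos": TCP position; "tcp_rot": TCP orientation; "contact_force": force on the tool from outside, world axes, zero at the start; "moment": the same for the moment, N m; "grip_width": finger opening in mm; "finger_force": force on a finger pad.
Only numpy, scipy, OpenCV 4.12 (cv2) and the standard library are available. Lean on these libraries where they do the work, as an engineer would, in place of code of your own. Each camera call takes 0.05 s, during which the arm holds its last target. There are 200 camera calls.

### The job

The long yellow-handled screwdriver in the partly open top drawer of the grey cabinet is longer than the gap the drawer gives: pull the drawer out to its stop, then tilt the screwdriver handle-end up and draw it out slantwise through the gap, without jamming it hard against the rail above the drawer. Leave everything else in the drawer and on the bench alone. Finish holding the screwdriver still in the gripper, out in front of the cabinet with no part over the cabinet body, its whole length at least 5 cm above the level of the cabinet's top, the drawer left fully out.

Things in the scene. Friction and masses are not known exactly. Their poses are not given: they have to be found in the camera images.
- cabinet: Fixed grey steel bench cabinet, 400 deep (x), 330 wide (y), 205 high, two red-fronted drawers (the lower one does not open). Origin at the centre of its underside; its own -x points out of the drawer side, its front face is the plane x = -200 of its frame. Three bins, 70 high, stand fixed on its top from x = +40 backwards.
- lintel: Front rail of the cabinet above the top drawer, part of the fixed cabinet: a grey bar 318 long (y), 12 deep, 12 high. Origin at the middle of its lower front edge: 185 above the bench, in the cabinet's front face (cabinet x = -200). Behind it the roof is at 197. What leaves the drawer must pass below and in front of it. Axes as the cabinet's.
- drawer (a joint): Top drawer, slides out along the cabinet's -x: 0 m shut, stop at 0.200; starts 0.060 to 0.090 open; about 4 N of friction keeps it where it is left. Inner length 365; red front panel 10 thick, top edge 166 above the bench; sides, back and the one lengthwise divider 4 thick, tops 158 above the bench. Fully out, the gap from panel to cabinet front is 200.
- drawer_handle (a point): Middle of the top drawer's round horizontal pull bar: 10 diameter, 130 long, along the cabinet's y, 42 in front of the red panel's face (37 free behind the bar), 138 above the bench. Moves with the drawer. Axes as the cabinet's.
- drawer_bay (a point): Point on the floor of the drawer's long bay (floor 108 above the bench), at the inner face of the front panel, mid-width. The bay is 204 wide (y) and holds the screwdriver; the narrow bay beside it, 92 wide on the +y side of the divider, holds the bystanders. Moves with the drawer; axes as the cabinet's.
- screwdriver: Loose, 300 long, 0.2 to 0.4 kg. Yellow handle 120 long, fluted, 30 x 30 across with four flats 22 wide; steel shank 9 diameter. Origin on the axis at mid-handle, 15 above the drawer floor; x runs from handle to tip. Balance point 46 from the origin towards the tip. Lies along the long bay within 10 degrees, butt 10 to 60 behind the front panel, tip inside the cabinet.
- screwdriver_tip (a point): Tip of the blade, 240 from the screwdriver's origin, on the long axis.
- screwdriver_butt (a point): Butt end of the handle, 60 from the screwdriver's origin, on the long axis.
- stubby: Bystander in the narrow bay: short green screwdriver 120 long, handle 32 thick. Origin at mid-handle.
- socket_a: Bystander in the narrow bay: steel socket 32 diameter x 38, standing. Origin under its base.
- socket_b: Bystander in the narrow bay: steel socket 26 diameter x 36, standing. Origin under its base.
- spray_can: Bystander on the bench: blue spray can with a red cap, 64 diameter x 180, standing. Origin under its base.
- tape_roll: Bystander on the bench: black tape roll lying flat, 100 diameter x 48. Origin under its centre.
- hammer: Bystander on the bench: hammer with a wooden handle, lying down, about 280 long.
- spanner: Bystander on the bench: steel combination spanner lying flat, about 220 long.
- spare_bin: Bystander on the bench: loose orange picking bin with bolts, 160 x 100 x 75. Origin under its centre.

How it is judged (in metres and radians):
On the way, in this order (a step that is already met when the one before it is completed fails the run):
1. the top drawer is pulled out to its stop (value of joint drawer above 0.193 m), for 0.2 s.
2. the screwdriver, held by the gripper, has been drawn wholly out of the gap (contact force between the fingers and screwdriver above 2 N and z of each of screwdriver_tip, screwdriver_butt in the frame of cabinet above 0.17 m), for 0.1 s.
At the end, for the whole second after the job is handed in: Screwdriver held still (under 0.03 m/s) in the fingers, not touching the cabinet; tip and butt both over 0.255 m above the bench (50 mm over the cabinet top) and both in front of the cabinet face (x under -0.200 in its frame); drawer within 10 mm of its 0.200 m stop (height (world z) of each of screwdriver_tip, screwdriver_butt above 0.255 m and x of each of screwdriver_tip, screwdriver_butt in the frame of cabinet below -0.2 m and contact force between the fingers and screwdriver above 2 N and contact force between screwdriver and cabinet below 0.1 N and linear speed of screwdriver below 0.03 m/s and value of joint drawer above 0.19 m); the arm keeps its last pose, push and grip.
It fails at once if the screwdriver is jammed against the front rail above the drawer with more than 30 N (contact force between screwdriver and lintel above 30 N).
It fails at once if the stubby screwdriver or a socket is lifted or thrown out of the drawer's narrow bay (height (world z) of stubby above 0.16 m or height (world z) of any of socket_a, socket_b above 0.15 m or y of any of stubby, socket_a, socket_b in the frame of cabinet below 0.05 m).
It fails at once if something on the bench is moved by more than 30 mm (distance of any of spray_can, tape_roll, hammer, spanner, spare_bin from where it was at the start of the episode above 0.03 m).
It also fails if it takes over 51 s, if anything falls off the work surface, if the arm or the gripper's body presses on something with over 40 N, if the wrist force passes 120 N, or if a joint passes its speed limit or range.

## Working session

There is one attempt and no reset: what is moved stays moved. The work goes in short steps, Python scripts to look and compute and a tool call to move; the robot and the scene stay as the last step left them, time stands still between calls to the robot, and variables do not carry over. Pictures are saved under pics/ and viewed, at most 12 in all, crops included, and the job is handed in when it is done.

Besides the shell and the picture viewer there is one more tool, called by a JSON object that holds its "name" and its "arguments". carry_out: Moves the arm, as the interface text tells. Its arguments: {"type":"object","properties":{"plan":{"type":"array"},"gripper":{"type":"number"}},"required":["plan"]}

```bash
mkdir -p pics; python3 - <<'E'
from plant import bot
import cv2,numpy as np
o=bot.get_obs();print({k:np.round(v,3) for k,v in o.items()},bot.grip_point_offset)
for n in("scene","top"):
    im=bot.capture(n);cv2.imwrite(f"pics/{n}0.png",im[...,::-1]);m=bot.camera_model(n);print(n,m)
E
```

```text
{'time': np.float64(0.0), 'joint_positions': array([-1.376,  0.343,  1.525,  0.   ,  1.275, -0.146]), 'dq': array([-0.001,  0.001, -0.002,  0.   , -0.   , -0.002]), 'tau': array([-1.0000e-03, -4.3125e+01, -2.4423e+01,  7.2000e-02,  5.6000e-02,
       -0.0000e+00]), 'tool_pos': array([ 175.413, -494.392,  226.018]), 'tcp_rot': array([-3.14 , -0.   ,  0.341]), 'contact_force': array([ 0.39 , -0.5  , -0.282]), 'moment': array([ 0.05 , -0.024, -0.062]), 'finger_force': np.float64(0.0), 'grip_width': np.float64(91.683)} 18.8
scene {'camera_matrix': array([[500.25319217,   0.        , 320.62091104],
       [  0.        , 500.25319217, 240.80636775],
       [  0.        ,   0.        ,   1.        ]]), 'dist': array([-0.05516863,  0.        ,  0.        ,  0.        ,  0.        ]), 'R': array([[ 0.55182077,  0.83390264, -0.01001076],
       [ 0.51208945, -0.34829189, -0.78514785],
       [-0.65822354,  0.42813449, -0.61922745]]), 't': array([-261.23126251, -203.27204971, 1723.65805069])}
top {'camera_matrix': array([[516.98546915,   0.        , 311.92812695],
       [  0.        , 516.98546915, 234.05975028],
       [  0.        ,   0.        ,   1.        ]]), 'dist': array([-0.09937714,  0.        ,  0.        ,  0.        ,  0.        ]), 'R': array([[-0.02881545, -0.99953083, -0.01038253],
       [-0.9952584 ,  0.02965452, -0.09263543],
       [ 0.09289986,  0.00766397, -0.99564596]]), 't': array([ -45.54544531,  570.82025653, 1613.19902932])}
```

View pics/top0.png

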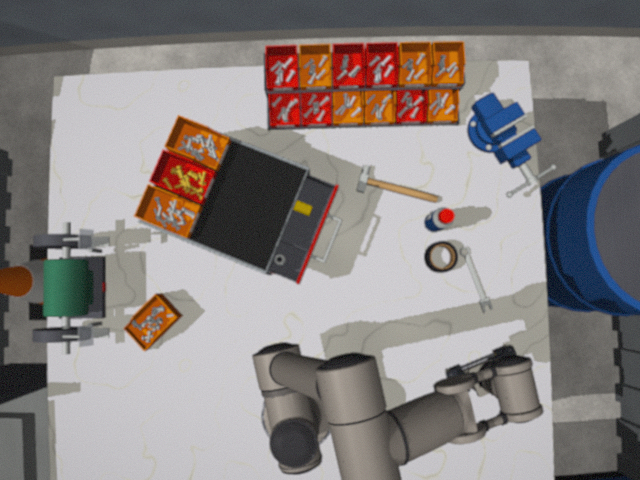

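View pics/scene0.png

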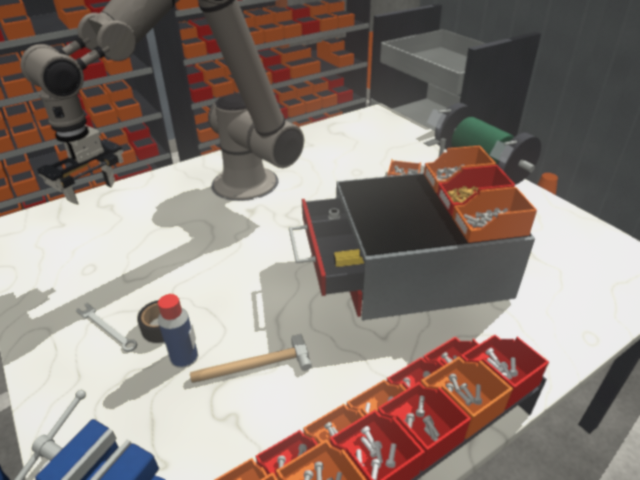

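The top view shows the cabinet's front edge running from about (307,170) to (268,272), the red panel from about (337,187) to (300,282), the pull bar near (327,240) and the yellow handle near (303,208). The scene view shows the same from the side, with the handle at (348,257). Zooming in for corner accuracy.

```bash
python3 - <<'E'
import cv2
a=cv2.imread("pics/top0.png")[160:290,235:360];a=cv2.resize(a,None,fx=4.6,fy=4.6,interpolation=cv2.INTER_CUBIC)
cv2.imwrite("pics/topc.png",a)
b=cv2.imread("pics/scene0.png")[170:320,280:480];cv2.imwrite("pics/scenec.png",cv2.resize(b,None,fx=4,fy=4,interpolation=cv2.INTER_CUBIC))
E
```

```text
(no output)
```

View pics/topc.png

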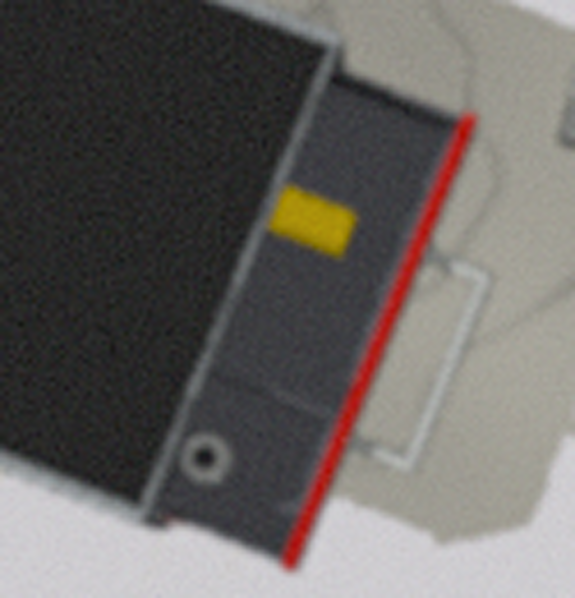

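View pics/scenec.png

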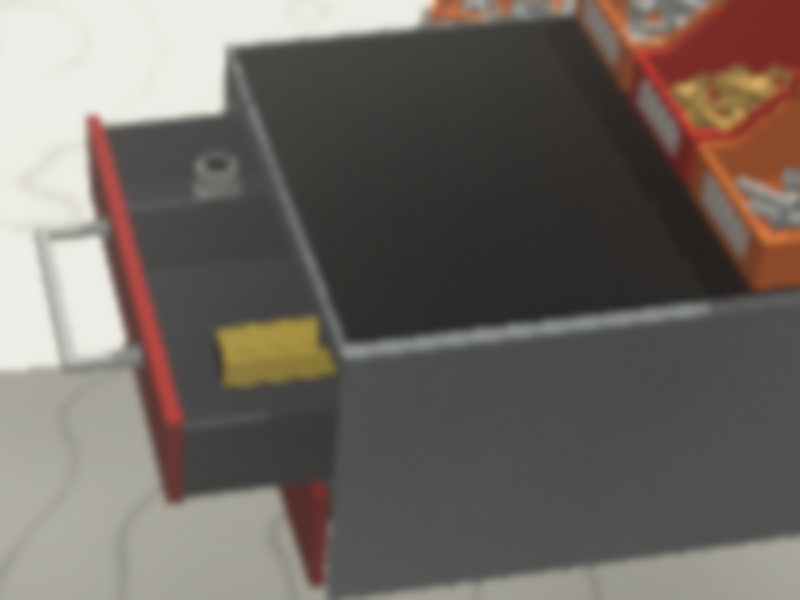

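Measured pixels (full picture), top: cabinet top front corners (308.5,169.1) and (266.5,272.6), bar ends (341.5,219.8) and (323.7,261.7), butt end mid (311,211). Scene: corners (338,182) and (366,258), bar ends (290.5,229) and (297,260.5). Fitting the cabinet pose and opening.

```bash
cat > h.py <<'E'
from plant import bot
import cv2,numpy as np
from scipy.optimize import least_squares
def proj(m,X):
    X=np.atleast_2d(X).astype(float)
    return cv2.projectPoints(X,cv2.Rodrigues(m['R'])[0],m['t'],m['camera_matrix'],m['dist'])[0][:,0]
def ray(m,uv,z):
    n=cv2.undistortPoints(np.array([[uv]],float),m['camera_matrix'],m['dist'])[0,0]
    d=m['R'].T@np.r_[n,1];c=-m['R'].T@m['t'];return c+d*(z-c[2])/d[2]
def c2w(p,c): # p=x,y,yaw
    c=np.atleast_2d(c).astype(float);s,k=np.sin(p[2]),np.cos(p[2])
    return np.c_[p[0]+k*c[:,0]-s*c[:,1],p[1]+s*c[:,0]+k*c[:,1],c[:,2]]
E
python3 - <<'E'
from h import *
T=bot.camera_model("top");S=bot.camera_model("scene")
ut=np.array([[308.5,169.1],[266.5,272.6],[341.5,219.8],[323.7,261.7],[338.3,185.4],[299.8,283.5]])
us=np.array([[366.25,258],[338,182],[297,260.5],[290.5,228.75]])
def pts(p):
    d=p[3];b=-200-d-10-42
    return c2w(p,[[-200,-165,205],[-200,165,205],[b,-65,138],[b,65,138],[-210-d,-159,166],[-210-d,159,166]])
def f(p,both=0):
    X=pts(p);return np.r_[(proj(T,X)-ut).ravel(),(proj(S,X[:4])-us).ravel()]
r=least_squares(f,[550,150,1.2,75],loss='soft_l1');p=r.x
print(p,np.degrees(p[2]));print(f(p).reshape(-1,2).round(1))
b=-252-p[3];print("handle",c2w(p,[[b,0,138]]),"at stop",c2w(p,[[-452,0,138]]),"front dir",c2w([0,0,p[2]],[[-1,0,0]]))
k=c2w([0,0,p[2]],np.eye(3))
for uv,z in(((311.1,210.9),130),((295.9,205.2),138)):
    w=ray(T,uv,z);print("sd cab",k[:2]@0 if 0 else [(w[:2]-p[:2])@[np.cos(p[2]),np.sin(p[2])],(w[:2]-p[:2])@[-np.sin(p[2]),np.cos(p[2])]],w)
for uv in((335,262),): # butt centre in scene
    print(ray(S,uv,123))
o=bot.get_obs();print(o['tool_pos'],o['tcp_rot'])
np.save("p.npy",p)
E
```

```text
[676.36036948 189.45121523   1.1564298   88.88580504] 66.25854674012383
[[ 0.2 -2.5]
 [-2.   1.1]
 [-1.   0. ]
 [ 0.3 -1.2]
 [ 1.2 -1.6]
 [-1.4  1.4]
 [ 0.1  0.9]
 [-1.3 -1.8]
 [-0.2  0.1]
 [-0.5 -0.6]]
handle [[ 539.11628455 -122.58595119  138.        ]] at stop [[ 494.38058191 -224.29672363  138.        ]] front dir [[-0.40261015 -0.91537155  0.        ]]
sd cab [np.float64(-249.77561407013187), np.float64(-58.10242426766726)] [628.9834781  -62.57890053 130.        ]
sd cab [np.float64(-201.9669525532006), np.float64(-56.0256692092706)] [646.33072797 -17.98008945 138.        ]
[639.1621978  -66.91029596 123.        ]
[ 175.43868226 -494.43520819  226.13570462] [-3.14026016e+00 -2.19764537e-04  3.40791389e-01]
```

{"name": "carry_out", "arguments": {"plan": [{"tx": 30,"ty": 31,"rz": -0.063},{"tx": 30,"ty": 31,"rz": -0.063},{"tx": 30,"ty": 31,"rz": -0.063},{"tx": 30,"ty": 31,"rz": -0.063},{"tx": 30,"ty": 31,"rz": -0.063},{"tx": 30,"ty": 31,"rz": -0.063},{"tx": 30,"ty": 31,"rz": -0.063},{"tx": 30,"ty": 31,"rz": -0.063},{"tx": 30,"ty": 31,"rz": -0.063},{"tx": 30,"ty": 31,"rz": -0.063},{"tx": 30,"ty": 31,"rz": -0.063},{"tx": 33,"ty": 31,"rz": -0.063}], "gripper": 0.67}}

```text
invalid input at $.plan[0]: expected keys tx, ty, tz, rx, ry, rz
```

```bash
python3 - <<'E'
from h import *
m=bot.camera_model("wrist");im=bot.capture("wrist");cv2.imwrite("pics/w1.png",im[...,::-1])
p=np.load("p.npy");b=-252-p[3]
o=bot.get_obs();print(o['tool_pos'],o['tcp_rot'],o['grip_width'],o['joint_positions'])
print(proj(m,c2w(p,[[b,-65,138],[b,65,138],[b+42,-159,166],[b+42,159,166],[-200,-165,205],[-200,165,205]])))
print(-m['R'].T@m['t'])
E
```

```text
[ 175.4517725  -494.49248421  226.21406955] [-3.14043662e+00 -1.95136262e-04  3.40811397e-01] 91.72413269435322 [-1.37598406e+00  3.42559090e-01  1.52477587e+00  2.60048814e-05
  1.27542982e+00 -1.46006831e-01]
[[-2.07057624e+02 -1.14973588e+03]
 [-3.33615925e+02 -7.07556144e+02]
 [-2.50412869e+02 -1.92153409e+03]
 [-6.50760672e+02 -6.85065662e+02]
 [ 5.45480542e+07  1.57462734e+08]
 [-1.31809674e+03 -1.23825018e+03]]
[ 248.1764918  -469.74896829  385.44795222]
```

View pics/w1.png

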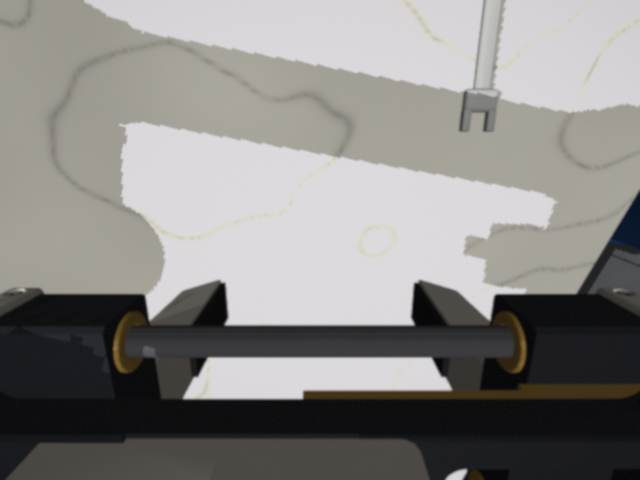

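The picture (taken before any move, as the plan was refused for missing keys) shows the bench with a spanner at (480,110) and the fingers at the bottom. All six keys are required.

{"name": "carry_out", "arguments": {"plan": [{"tx": 30,"ty": 31,"tz": 0,"rx": 0,"ry": 0,"rz": -0.063},{"tx": 30,"ty": 31,"tz": 0,"rx": 0,"ry": 0,"rz": -0.063},{"tx": 30,"ty": 31,"tz": 0,"rx": 0,"ry": 0,"rz": -0.063},{"tx": 30,"ty": 31,"tz": 0,"rx": 0,"ry": 0,"rz": -0.063},{"tx": 30,"ty": 31,"tz": 0,"rx": 0,"ry": 0,"rz": -0.063},{"tx": 30,"ty": 31,"tz": 0,"rx": 0,"ry": 0,"rz": -0.063},{"tx": 30,"ty": 31,"tz": 0,"rx": 0,"ry": 0,"rz": -0.063},{"tx": 30,"ty": 31,"tz": 0,"rx": 0,"ry": 0,"rz": -0.063},{"tx": 30,"ty": 31,"tz": 0,"rx": 0,"ry": 0,"rz": -0.063},{"tx": 30,"ty": 31,"tz": 0,"rx": 0,"ry": 0,"rz": -0.063},{"tx": 30,"ty": 31,"tz": 0,"rx": 0,"ry": 0,"rz": -0.063},{"tx": 33,"ty": 31,"tz": 0,"rx": 0,"ry": 0,"rz": -0.063}], "gripper": 0.67}}

```text
time: 1.35
tool_pos: [539.2, -121.3, 226.6]
tcp_rot: [3.141, 0.001, -0.418]
contact_force: [0.3, -0.7, -0.9]
grip_width: 30.2
finger_force: 0.0
```

```bash
python3 - <<'E'
from h import *
m=bot.camera_model("wrist");im=bot.capture("wrist");cv2.imwrite("pics/w2.png",im[...,::-1])
p=np.load("p.npy");b=-252-p[3]
o=bot.get_obs();print(o['time'],o['tool_pos'],o['tcp_rot'],o['grip_width'],o['joint_positions'])
print(proj(m,c2w(p,[[b,-65,138],[b,65,138],[b+42,-159,166],[b+42,159,166],[-200,-165,205],[-200,165,205]])))
E
```

```text
1.4 [ 543.38021966 -116.67167382  226.37414868] [-3.13785986e+00 -1.50897202e-03 -4.18077740e-01] 30.277222303963395 [-0.35150271  0.39750415  1.44078231  0.00375958  1.30155405  1.63637166]
[[320.09016298 156.96273147]
 [320.5812089  324.9155336 ]
 [241.6630269  -19.64088265]
 [268.30857091 448.22760843]
 [ -9.59265607 -73.94535638]
 [118.80491201 502.85042307]]
```

View pics/w2.png

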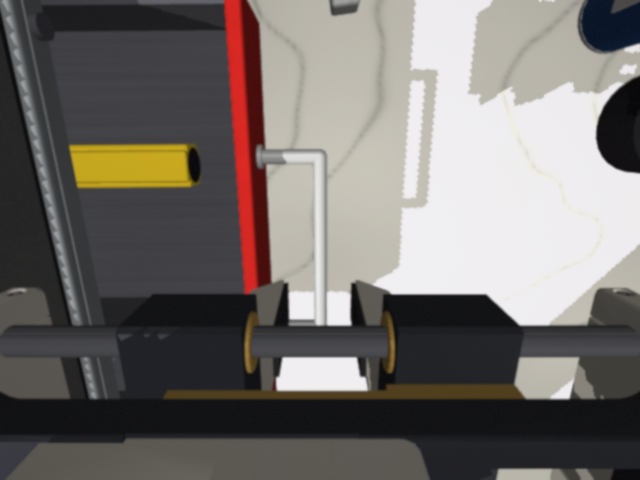

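The bar runs down column 320, just as the fit predicted, and is centred between the fingers. The screwdriver butt is at (195,165), with the bar's bend at (320,152). I'll settle, then descend.

{"name": "carry_out", "arguments": {"plan": [{"tx": 0,"ty": 0,"tz": 0,"rx": 0,"ry": 0,"rz": 0.002},{"tx": 0,"ty": 0,"tz": 0,"rx": 0,"ry": 0,"rz": 0},{"tx": 0,"ty": 0,"tz": -20,"rx": 0,"ry": 0,"rz": 0},{"tx": 0,"ty": 0,"tz": -25,"rx": 0,"ry": 0,"rz": 0},{"tx": 0,"ty": 0,"tz": -25,"rx": 0,"ry": 0,"rz": 0},{"tx": 0,"ty": 0,"tz": -20,"rx": 0,"ry": 0,"rz": 0},{"tx": 0,"ty": 0,"tz": -17,"rx": 0,"ry": 0,"rz": 0},{"tx": 0,"ty": 0,"tz": 0,"rx": 0,"ry": 0,"rz": 0},{"tx": 0,"ty": 0,"tz": 0,"rx": 0,"ry": 0,"rz": 0}]}}

```text
time: 2.3
tool_pos: [538.1, -123.8, 120.2]
tcp_rot: [3.141, 0.0, -0.415]
contact_force: [0.8, -0.1, 0.5]
grip_width: 30.2
finger_force: 0.0
```

{"name": "carry_out", "arguments": {"plan": [{"tx": 0,"ty": 0,"tz": 0,"rx": 0,"ry": 0,"rz": 0},{"tx": 0,"ty": 0,"tz": 0,"rx": 0,"ry": 0,"rz": 0},{"tx": 0,"ty": 0,"tz": 0,"rx": 0,"ry": 0,"rz": 0},{"tx": 0,"ty": 0,"tz": 0,"rx": 0,"ry": 0,"rz": 0}], "gripper": 1.0}}

```text
time: 2.7
tool_pos: [539.0, -122.7, 120.6]
tcp_rot: [-3.141, -0.002, -0.413]
contact_force: [-0.1, 2.3, 4.2]
grip_width: 8.9
finger_force: 30.0
```

{"name": "carry_out", "arguments": {"plan": [{"tx": -4.4,"ty": -10.1,"tz": 0,"rx": 0,"ry": 0,"rz": 0},{"tx": -4.4,"ty": -10.1,"tz": 0,"rx": 0,"ry": 0,"rz": 0},{"tx": -4.4,"ty": -10.1,"tz": 0,"rx": 0,"ry": 0,"rz": 0},{"tx": -4.4,"ty": -10.1,"tz": 0,"rx": 0,"ry": 0,"rz": 0},{"tx": -4.4,"ty": -10.1,"tz": 0,"rx": 0,"ry": 0,"rz": 0},{"tx": -4.4,"ty": -10.1,"tz": 0,"rx": 0,"ry": 0,"rz": 0},{"tx": -4.4,"ty": -10.1,"tz": 0,"rx": 0,"ry": 0,"rz": 0},{"tx": -4.4,"ty": -10.1,"tz": 0,"rx": 0,"ry": 0,"rz": 0},{"tx": -4.4,"ty": -10.1,"tz": 0,"rx": 0,"ry": 0,"rz": 0},{"tx": -3.2,"ty": -7.3,"tz": 0,"rx": 0,"ry": 0,"rz": 0},{"tx": 0,"ty": 0,"tz": 0,"rx": 0,"ry": 0,"rz": 0},{"tx": 0,"ty": 0,"tz": 0,"rx": 0,"ry": 0,"rz": 0}]}}

```text
time: 3.9
tool_pos: [495.5, -222.1, 120.6]
tcp_rot: [3.14, -0.001, -0.413]
contact_force: [-3.4, -3.0, 5.1]
grip_width: 9.0
finger_force: 30.0
```

{"name": "carry_out", "arguments": {"plan": [{"tx": -1.2,"ty": -2.7,"tz": 0,"rx": 0,"ry": 0,"rz": 0},{"tx": -0.8,"ty": -1.8,"tz": 0,"rx": 0,"ry": 0,"rz": 0},{"tx": -0.8,"ty": -1.8,"tz": 0,"rx": 0,"ry": 0,"rz": 0},{"tx": 0,"ty": 0,"tz": 0,"rx": 0,"ry": 0,"rz": 0},{"tx": 0,"ty": 0,"tz": 0,"rx": 0,"ry": 0,"rz": 0},{"tx": 0,"ty": 0,"tz": 0,"rx": 0,"ry": 0,"rz": 0}]}}

```text
time: 4.5
tool_pos: [493.7, -226.2, 120.6]
tcp_rot: [-3.14, -0.001, -0.413]
contact_force: [2.2, 6.0, 5.7]
grip_width: 8.9
finger_force: 30.0
```

{"name": "carry_out", "arguments": {"plan": [{"tx": -0.8,"ty": -1.8,"tz": 0,"rx": 0,"ry": 0,"rz": 0},{"tx": -0.8,"ty": -1.8,"tz": 0,"rx": 0,"ry": 0,"rz": 0},{"tx": 0,"ty": 0,"tz": 0,"rx": 0,"ry": 0,"rz": 0},{"tx": 0,"ty": 0,"tz": 0,"rx": 0,"ry": 0,"rz": 0},{"tx": 0,"ty": 0,"tz": 0,"rx": 0,"ry": 0,"rz": 0}]}}

```text
time: 5.0
tool_pos: [493.6, -226.2, 120.5]
tcp_rot: [-3.134, -0.001, -0.413]
contact_force: [10.0, 19.0, 6.1]
grip_width: 8.5
finger_force: 30.0
```

{"name": "carry_out", "arguments": {"plan": [{"tx": 0.8,"ty": 1.8,"tz": 0,"rx": 0,"ry": 0,"rz": 0},{"tx": 0.4,"ty": 0.9,"tz": 0,"rx": 0,"ry": 0,"rz": 0}]}}

```text
time: 5.2
tool_pos: [493.7, -226.2, 120.6]
tcp_rot: [-3.139, -0.001, -0.412]
contact_force: [2.4, 6.1, 5.7]
grip_width: 8.8
finger_force: 30.0
```

{"name": "carry_out", "arguments": {"plan": [{"tx": 0,"ty": 0,"tz": 0,"rx": 0,"ry": 0,"rz": 0},{"tx": 0,"ty": 0,"tz": 0,"rx": 0,"ry": 0,"rz": 0},{"tx": 0,"ty": 0,"tz": 0,"rx": 0,"ry": 0,"rz": 0},{"tx": 0,"ty": 0,"tz": 30,"rx": 0,"ry": 0,"rz": 0},{"tx": 0,"ty": 0,"tz": 40,"rx": 0,"ry": 0,"rz": 0},{"tx": 0,"ty": 0,"tz": 40,"rx": 0,"ry": 0,"rz": 0},{"tx": 0,"ty": 0,"tz": 40,"rx": 0,"ry": 0,"rz": 0},{"tx": 0,"ty": 0,"tz": 40,"rx": 0,"ry": 0,"rz": 0},{"tx": 0,"ty": 0,"tz": 0,"rx": 0,"ry": 0,"rz": 0},{"tx": 0,"ty": 0,"tz": 0,"rx": 0,"ry": 0,"rz": 0}], "gripper": 0.67}}

```text
time: 6.2
tool_pos: [492.5, -228.6, 310.2]
tcp_rot: [3.141, -0.001, -0.414]
contact_force: [-0.3, -0.1, -0.7]
grip_width: 30.3
finger_force: 0.0
```

```bash
python3 - <<'E'
from h import *
m=bot.camera_model("wrist");im=bot.capture("wrist");cv2.imwrite("pics/w3.png",im[...,::-1])
p=np.load("p.npy")
hsv=cv2.cvtColor(im,cv2.COLOR_RGB2HSV);k=cv2.inRange(hsv,(20,120,60),(32,255,255))
n,l,s,c=cv2.connectedComponentsWithStats(k);i=1+s[1:,4].argmax();print(s[i],c[i])
box=cv2.boxPoints(cv2.minAreaRect(np.argwhere(l==i)[:,::-1].astype(np.float32)))
for u in box:
    w=ray(m,u,134);d=w[:2]-p[:2];print(u,w.round(1),[d@[np.cos(p[2]),np.sin(p[2])],d@[-np.sin(p[2]),np.cos(p[2])]])
print(proj(m,c2w(p,[[-410,-159,166],[-410,159,166],[-200,-165,205],[-452,-65,138]])))
E
```

```text
[ 109  143  114   34 3625] [164.17765517 159.09986207]
[109. 176.] [612.8 -64.2 134. ] [np.float64(-257.7616003795591), np.float64(-43.96380869836797)]
[109. 143.] [638.4 -81.  134. ] [np.float64(-262.8383133253707), np.float64(-74.10436362213456)]
[222. 143.] [ 596.2 -176.7  134. ] [np.float64(-367.40435258334395), np.float64(-74.05532058551613)]
[222. 176.] [ 569.6 -162.4  134. ] [np.float64(-365.0658711208453), np.float64(-43.9317567045239)]
[[257.81272785  28.59645102]
 [273.0434769  379.70830814]
 [-71.02961622   0.9642538 ]
 [313.49732547 153.27028903]]
```

View pics/w3.png

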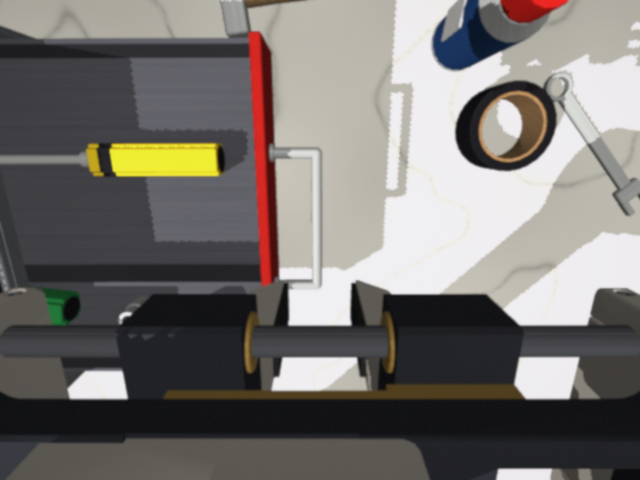

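The drawer is fully out. The whole handle is visible, butt at (224,159), ferrule at (87,159), shank along row 159, so it is parallel to the cabinet's x at about y = -59, with the butt near x = -367.

{"name": "carry_out", "arguments": {"plan": [{"tx": 10,"ty": 10.5,"tz": 0,"rx": 0,"ry": 0,"rz": 0.131},{"tx": 10,"ty": 10.5,"tz": 0,"rx": 0,"ry": 0,"rz": 0.131},{"tx": 10,"ty": 10.5,"tz": 0,"rx": 0,"ry": 0,"rz": 0.131},{"tx": 10,"ty": 10.5,"tz": 0,"rx": 0,"ry": 0,"rz": 0.131},{"tx": 10,"ty": 10.5,"tz": 0,"rx": 0,"ry": 0,"rz": 0.131},{"tx": 10,"ty": 10.5,"tz": 0,"rx": 0,"ry": 0,"rz": 0.131},{"tx": 10,"ty": 10.5,"tz": 0,"rx": 0,"ry": 0,"rz": 0.131},{"tx": 10,"ty": 10.5,"tz": 0,"rx": 0,"ry": 0,"rz": 0.131},{"tx": 10,"ty": 10.5,"tz": 0,"rx": 0,"ry": 0,"rz": 0.131},{"tx": 10,"ty": 10.5,"tz": 0,"rx": 0,"ry": 0,"rz": 0.131},{"tx": 10,"ty": 10.5,"tz": 0,"rx": 0,"ry": 0,"rz": 0.131},{"tx": 10,"ty": 10.5,"tz": 0,"rx": 0,"ry": 0,"rz": 0.129}], "gripper": 0.35}}

```text
time: 7.45
tool_pos: [612.3, -101.8, 307.4]
tcp_rot: [-3.138, 0.001, 1.162]
contact_force: [0.4, -0.5, -0.0]
grip_width: 59.6
finger_force: 0.0
```

{"name": "carry_out", "arguments": {"plan": [{"tx": 0,"ty": 0,"tz": 0,"rx": 0,"ry": 0,"rz": 0},{"tx": 0,"ty": 0,"tz": -20,"rx": 0,"ry": 0,"rz": 0},{"tx": 0,"ty": 0,"tz": -30,"rx": 0,"ry": 0,"rz": 0},{"tx": 0,"ty": 0,"tz": -30,"rx": 0,"ry": 0,"rz": 0},{"tx": 0,"ty": 0,"tz": -20,"rx": 0,"ry": 0,"rz": 0},{"tx": 0,"ty": 0,"tz": 0,"rx": 0,"ry": 0,"rz": 0},{"tx": 0,"ty": 0,"tz": 0,"rx": 0,"ry": 0,"rz": 0}]}}

```text
time: 8.15
tool_pos: [612.1, -102.7, 209.6]
tcp_rot: [-3.141, 0.0, 1.154]
contact_force: [1.1, 0.2, -0.1]
grip_width: 59.5
finger_force: 0.0
```

```bash
python3 - <<'E'
from h import *
im=bot.capture("wrist");cv2.imwrite("pics/w4.png",im[...,::-1])
o=bot.get_obs();print(o['tool_pos'],o['tcp_rot'],o['grip_width'],o['joint_positions'])
E
```

```text
[ 612.69623905 -102.71950655  210.56748184] [3.14049193e+00 2.47950259e-05 1.15497754e+00] 59.521568431399814 [-2.89313050e-01  5.31870601e-01  1.26533325e+00 -1.67797202e-04
  1.34330001e+00  1.26543482e-01]
```

View pics/w4.png

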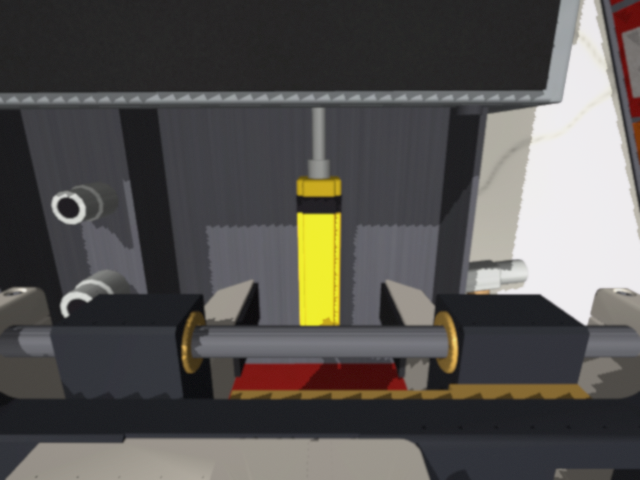

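The handle is centred at column 319 between the fingers and parallel to them. Descending to grasp.

{"name": "carry_out", "arguments": {"plan": [{"tx": 0,"ty": 0,"tz": -20,"rx": 0,"ry": 0,"rz": 0},{"tx": 0,"ty": 0,"tz": -30,"rx": 0,"ry": 0,"rz": 0},{"tx": 0,"ty": 0,"tz": -25,"rx": 0,"ry": 0,"rz": 0},{"tx": 0,"ty": 0,"tz": -13,"rx": 0,"ry": 0,"rz": 0},{"tx": 0,"ty": 0,"tz": -9,"rx": 0,"ry": 0,"rz": 0},{"tx": 0,"ty": 0,"tz": 0,"rx": 0,"ry": 0,"rz": 0},{"tx": 0,"ty": 0,"tz": 0,"rx": 0,"ry": 0,"rz": 0}]}}

```text
time: 8.9
tool_pos: [613.3, -102.5, 114.0]
tcp_rot: [3.139, -0.0, 1.157]
contact_force: [-0.2, -0.7, 0.5]
grip_width: 59.7
finger_force: 0.0
```

{"name": "carry_out", "arguments": {"plan": [{"tx": 0,"ty": 0,"tz": 0,"rx": 0,"ry": 0,"rz": 0},{"tx": 0,"ty": 0,"tz": 0,"rx": 0,"ry": 0,"rz": 0},{"tx": 0,"ty": 0,"tz": 0,"rx": 0,"ry": 0,"rz": 0},{"tx": 0,"ty": 0,"tz": 0,"rx": 0,"ry": 0,"rz": 0},{"tx": 0,"ty": 0,"tz": 0,"rx": 0,"ry": 0,"rz": 0}], "gripper": 1.0}}

```text
time: 9.4
tool_pos: [612.4, -102.2, 113.0]
tcp_rot: [3.142, 0.0, 1.157]
contact_force: [0.1, 0.1, 2.2]
grip_width: 29.7
finger_force: 30.0
```

Gripped at 29.7 mm. Tilting 18° handle-end up about the cabinet's y axis, with the lift matched so the tip stays put.

{"name": "carry_out", "arguments": {"plan": [{"tx": 0,"ty": 0,"tz": 7,"rx": -0.0287,"ry": 0.0126,"rz": 0},{"tx": 0,"ty": 0,"tz": 7,"rx": -0.0287,"ry": 0.0126,"rz": 0},{"tx": 0,"ty": 0,"tz": 7,"rx": -0.0287,"ry": 0.0126,"rz": 0},{"tx": 0,"ty": 0,"tz": 7,"rx": -0.0287,"ry": 0.0126,"rz": 0},{"tx": 0,"ty": 0,"tz": 7,"rx": -0.0287,"ry": 0.0126,"rz": 0},{"tx": 0,"ty": 0,"tz": 7,"rx": -0.0287,"ry": 0.0126,"rz": 0},{"tx": 0,"ty": 0,"tz": 7,"rx": -0.0287,"ry": 0.0126,"rz": 0},{"tx": 0,"ty": 0,"tz": 7,"rx": -0.0287,"ry": 0.0126,"rz": 0},{"tx": 0,"ty": 0,"tz": 7,"rx": -0.0287,"ry": 0.0126,"rz": 0},{"tx": 0,"ty": 0,"tz": 7,"rx": -0.0287,"ry": 0.0126,"rz": 0},{"tx": 0,"ty": 0,"tz": 0,"rx": 0,"ry": 0,"rz": 0},{"tx": 0,"ty": 0,"tz": 0,"rx": 0,"ry": 0,"rz": 0}]}}

```text
time: 10.6
tool_pos: [612.6, -101.9, 182.6]
tcp_rot: [3.142, 0.313, 1.157]
contact_force: [0.5, -0.6, -4.3]
grip_width: 29.6
finger_force: 30.0
```

```bash
python3 - <<'E'
from h import *
from scipy.spatial.transform import Rotation as R
o=bot.get_obs();p=np.load("p.npy")
print(o['tool_pos'],o['contact_force'],o['joint_positions'])
z=R.from_euler('xyz',o['tcp_rot']).as_matrix()[:,2];print("tilt",np.degrees(np.arccos(-z[2])),"dir cab x,y",z[:2]@[np.cos(p[2]),np.sin(p[2])],z[:2]@[-np.sin(p[2]),np.cos(p[2])])
im=[cv2.resize(bot.capture("scene")[150:330,250:490],(640,480)),bot.capture("wrist")]
cv2.imwrite("pics/m5.png",cv2.resize(np.vstack(im),(450,600))[...,::-1])
E
```

```text
[ 612.5629068  -101.92364642  182.56980096] [ 0.45925546 -0.64185047 -4.33420224] [-0.13611715  0.62284565  1.22589591 -0.30600082  1.38991075  0.34756563]
tilt 17.945315926287517 dir cab x,y -0.30810903052556693 -0.00027034905706064063
```

View pics/m5.png

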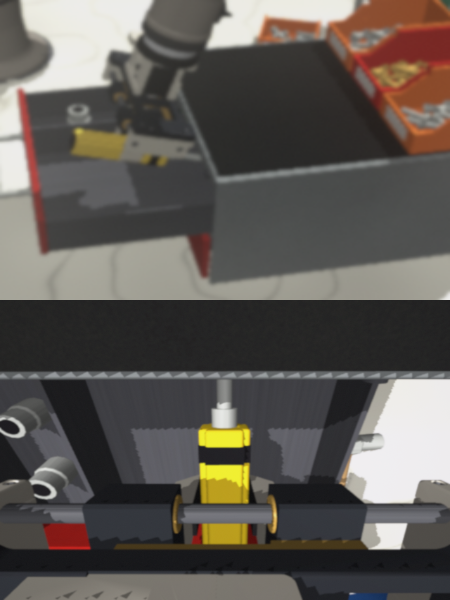

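The scene view shows the handle lifted and tilted, and the wrist view (lower half) shows it following the tool, with no contact force beyond its weight. Now I draw it out along its own axis.

{"name": "carry_out", "arguments": {"plan": [{"tx": -5.5,"ty": -12.6,"tz": 4.5,"rx": 0,"ry": 0,"rz": 0},{"tx": -5.5,"ty": -12.6,"tz": 4.5,"rx": 0,"ry": 0,"rz": 0},{"tx": -5.5,"ty": -12.6,"tz": 4.5,"rx": 0,"ry": 0,"rz": 0},{"tx": -5.5,"ty": -12.6,"tz": 4.5,"rx": 0,"ry": 0,"rz": 0},{"tx": -5.5,"ty": -12.6,"tz": 4.5,"rx": 0,"ry": 0,"rz": 0},{"tx": -5.5,"ty": -12.6,"tz": 4.5,"rx": 0,"ry": 0,"rz": 0},{"tx": -5.5,"ty": -12.6,"tz": 4.5,"rx": 0,"ry": 0,"rz": 0},{"tx": -5.5,"ty": -12.6,"tz": 4.5,"rx": 0,"ry": 0,"rz": 0},{"tx": -5.5,"ty": -12.6,"tz": 4.5,"rx": 0,"ry": 0,"rz": 0},{"tx": -5.5,"ty": -12.6,"tz": 4.5,"rx": 0,"ry": 0,"rz": 0},{"tx": -5.5,"ty": -12.6,"tz": 4.5,"rx": 0,"ry": 0,"rz": 0},{"tx": -5.5,"ty": -12.6,"tz": 4.5,"rx": 0,"ry": 0,"rz": 0}]}}

```text
time: 11.9
tool_pos: [546.0, -254.4, 237.1]
tcp_rot: [3.141, 0.313, 1.157]
contact_force: [0.6, -0.3, -3.7]
grip_width: 29.4
finger_force: 30.0
```

{"name": "carry_out", "arguments": {"plan": [{"tx": -5.5,"ty": -12.6,"tz": 4.5,"rx": 0,"ry": 0,"rz": 0},{"tx": 0,"ty": 0,"tz": 0,"rx": 0,"ry": 0,"rz": 0},{"tx": 0,"ty": 0,"tz": 0,"rx": 0,"ry": 0,"rz": 0}]}}

```text
time: 12.2
tool_pos: [540.9, -266.2, 241.2]
tcp_rot: [3.141, 0.313, 1.156]
contact_force: [0.1, 0.1, -3.9]
grip_width: 30.0
finger_force: 30.0
```

```bash
python3 - <<'E'
from h import *
o=bot.get_obs();p=np.load("p.npy");c,s=np.cos(p[2]),np.sin(p[2])
d=o['tool_pos'][:2]-p[:2];print(o['tool_pos'],o['tcp_rot'],o['contact_force'],"TCP cab x,y",d@[c,s],d@[-s,c])
im=[cv2.resize(bot.capture("scene")[120:330,220:500],(640,480)),bot.capture("wrist")]
cv2.imwrite("pics/m6.png",cv2.resize(np.vstack(im),(450,600))[...,::-1])
E
```

```text
[ 540.85139272 -266.22604578  241.24676492] [3.14130794 0.31299398 1.15598225] [ 0.09934063  0.05446564 -3.91499098] TCP cab x,y -471.67128836228454 -59.41922860545542
```

View pics/m6.png

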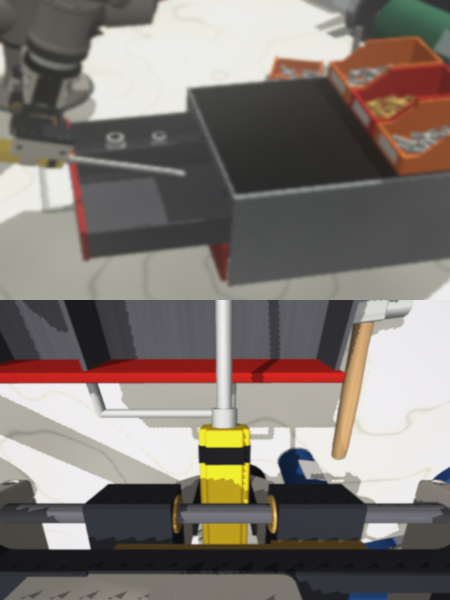

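The tip is clear of the cabinet front, at about (183,173) in the upper picture. Lifting straight up.

{"name": "carry_out", "arguments": {"plan": [{"tx": 0,"ty": 0,"tz": 8,"rx": 0,"ry": 0,"rz": 0},{"tx": 0,"ty": 0,"tz": 14,"rx": 0,"ry": 0,"rz": 0},{"tx": 0,"ty": 0,"tz": 14,"rx": 0,"ry": 0,"rz": 0},{"tx": 0,"ty": 0,"tz": 14,"rx": 0,"ry": 0,"rz": 0},{"tx": 0,"ty": 0,"tz": 14,"rx": 0,"ry": 0,"rz": 0},{"tx": 0,"ty": 0,"tz": 14,"rx": 0,"ry": 0,"rz": 0},{"tx": 0,"ty": 0,"tz": 14,"rx": 0,"ry": 0,"rz": 0},{"tx": 0,"ty": 0,"tz": 14,"rx": 0,"ry": 0,"rz": 0},{"tx": 0,"ty": 0,"tz": 14,"rx": 0,"ry": 0,"rz": 0},{"tx": 0,"ty": 0,"tz": 8,"rx": 0,"ry": 0,"rz": 0},{"tx": 0,"ty": 0,"tz": 0,"rx": 0,"ry": 0,"rz": 0},{"tx": 0,"ty": 0,"tz": 0,"rx": 0,"ry": 0,"rz": 0}]}}

```text
time: 13.5
tool_pos: [541.0, -265.7, 368.8]
tcp_rot: [-3.141, 0.313, 1.157]
contact_force: [-0.0, -0.0, -3.2]
grip_width: 29.8
finger_force: 30.0
```

{"name": "carry_out", "arguments": {"plan": [{"tx": 0,"ty": 0,"tz": 0,"rx": 0,"ry": 0,"rz": 0},{"tx": 0,"ty": 0,"tz": 0,"rx": 0,"ry": 0,"rz": 0},{"tx": 0,"ty": 0,"tz": 0,"rx": 0,"ry": 0,"rz": 0},{"tx": 0,"ty": 0,"tz": 0,"rx": 0,"ry": 0,"rz": 0},{"tx": 0,"ty": 0,"tz": 0,"rx": 0,"ry": 0,"rz": 0}]}}

```text
time: 14.0
tool_pos: [541.0, -266.0, 369.1]
tcp_rot: [3.142, 0.313, 1.157]
contact_force: [-0.5, -0.8, -3.6]
grip_width: 30.0
finger_force: 30.0
```

```bash
python3 - <<'E'
from h import *
p=np.load("p.npy");S=bot.camera_model("scene");T=bot.camera_model("top")
o=bot.get_obs();print(o['tool_pos'],o['dq'].round(3),o['contact_force'])
a=bot.capture("scene");cv2.imwrite("pics/m7.png",cv2.resize(a[60:360,150:550],(800,600))[...,::-1])
t=o['tool_pos'][2]
X=c2w(p,[[-255,-59,t-60],[-545,-59,t+34],[-410,-159,166],[-410,159,166]]);print(X,proj(S,X),(proj(S,X)-[150,60])*2)
E
```

```text
[ 540.98356274 -266.02896558  369.12010974] [ 0.001 -0.001 -0.    -0.001  0.001 -0.001] [-0.5449347  -0.79592872 -3.60766193]
[[ 627.70170258  -67.72252786  309.12010974]
 [ 510.94475923 -333.18027624  403.12010974]
 [ 656.83428403 -249.86613246  166.        ]
 [ 365.74613235 -121.83610492  166.        ]] [[332.35359098 194.50211762]
 [189.97613884 169.72648763]
 [270.34325542 282.29272813]
 [259.41472488 201.72058525]] [[364.70718196 269.00423524]
 [ 79.95227768 219.45297526]
 [240.68651085 444.58545626]
 [218.82944976 283.44117051]]
```

View pics/m7.png

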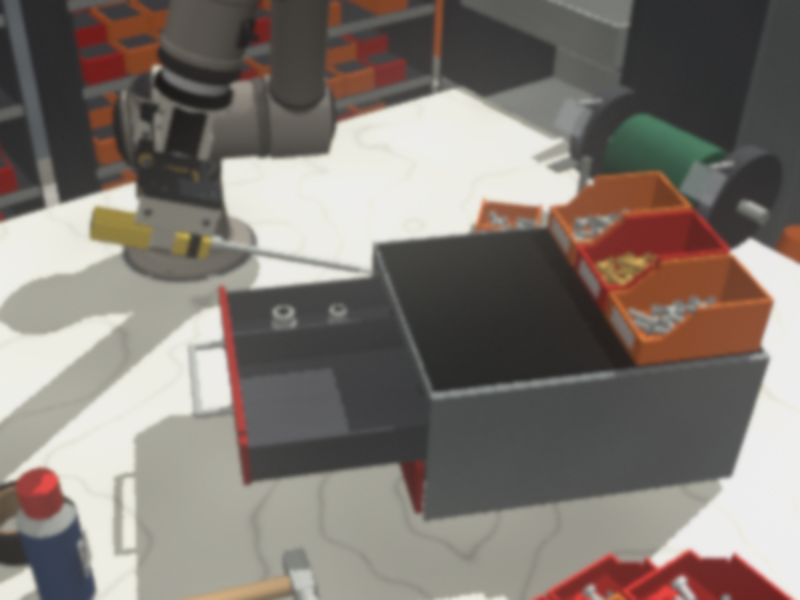

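The tip at (370,270) and butt at (92,225) match my predictions: both above 300 mm and in front of the cabinet face. The drawer panel is where full extension puts it. Handing in.

```bash
python3 -c "
from plant import bot
print(bot.close_job())"
```

```text
the job is handed in; nothing more can be done
None
```

The job is handed in, though the hand-in gave no verdict: the drawer was pulled to its stop, and the screwdriver was drawn out slantwise with no sign of touching the rail. It is held still in front of the cabinet, its lowest point (the tip) about 310 mm above the bench.

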